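Hang a load cell on the bench spring balancer

ROBOT

A 6-joint arm with a two-finger parallel gripper is mounted at the origin on the work surface. World frame = base frame: x ahead of the robot, y to its left, z up, the work surface at z = 0. Lengths are in m, angles in rad, forces in N, time in s.
With the tool pointing down it reaches from about 0.2 to 0.875 m from the base axis. Payload 3.4 kg.
Tool frame: the origin (TCP) lies between the finger pads; the fingertips stand 11 mm ahead of it and the grasp point (between the pads) lies 8 mm behind it (bot.tip_extent is the distance from the TCP to the fingertips, in m); z points along the fingers, y is the direction in which the jaws open and shut (so a half turn about z gives the same grasp; the last joint's range is limited). The gripper opens to 94 mm and grips with 3 to 60 N. Pads are 16 mm wide; open, the fingers measure 119 mm over their backs; the gripper's body (75 mm by 177 mm) begins 78 mm behind the grasp point.
Start: joints at [-1.392, 0.276, 1.505, -0, 1.361, -0.121], TCP at [0.17, -0.549, 0.216] pointing down, gripper open.
Joint ranges: [-2.89, 2.89], [-0.75, 2.08], [0.22, 2.7], [-1.18, 4.32], [0.11, 2.71], [-2.7, 2.7]. Speed limits (rad/s): [2.57, 2.57, 3.14, 3.14, 3.14, 3.14].

INTERFACE

Orientations are given as a rotation vector (axis times angle).
In Python, from plant import bot gives the robot as it stands.
- The arm moves only by the tool apply_moves, never from a script. Its arguments are lists of equal length, an entry for each row: "linear": the shift along the world's x, y, z in cm, a list of three; "roll": the turn about the world's z in degrees. A call has 1 to 20 rows; each row is the pose to reach, as a shift and turn from the pose commanded when the call began; what a row does not reach only later rows make up. A row lasts 1/10 s, in which the tool goes at most 50 mm and 8.59 degrees, less where a joint would pass 70% of its speed; a pose out of reach is approached as far as the arm can. A call with a gripper value outside its range is refused whole. "gripper" is the finger opening in cm, from 0 to 9.4, set as the call begins (left out, the last holds). The fingers move at their own pace and stop on an object; "newtons" is the grip in N (left out, the last holds). Time passes only in rows, so rows that repeat a pose let the fingers close. It gives the time, the measured TCP pose, the force and the opening at its end, in the units of the state.
- bot.get_obs(): the state, without advancing time (a new reading comes with each control period).
- bot.snapshot(name): name is "scene" or "top" or "wrist"; returns the picture (420x560x3 uint8, red, green, blue); there is no depth.
- bot.calibration(name): a dict with "mtx" (3x3 intrinsics, pixels), "k1" (the pictures are not rectified: a ray, as slopes to the right and down, at radius r is drawn at 1 + k1 r^2 times it, then the intrinsics apply), "R" (3x3) and "t" (3): a world point X has camera coordinates R X + t; the wrist camera has in their place "mount" (4x4, takes a point from camera to tool coordinates, whose origin is the TCP and whose axes are the flange's). Camera axes: x right, y down, z forward; pixel columns grow to the right and rows downward; lengths in m; the calibration is good to about 2 mm. A picture is of the moment at which its call begins: read the wrist's pose just before it. calibration takes no time and is no camera call.
- bot.close_job(): hands the job in, once; it reports no verdict.
The state is a dict: "t": time; "qpos": joint angles; "dq": joint speeds; "joint_torque": joint torques, N m; "ee_pos": TCP position; "eef_rot": TCP orientation; "ft_force": force on the tool from outside, world axes, zero at the start; "moment": the same for the moment, N m; "gripper_width": opening from 0.0 (shut) to 1.0 (fully open).
Only numpy, scipy, OpenCV 4.12 (cv2) and the standard library are available. Lean on these libraries where they do the work, as an engineer would, in place of code of your own. Each camera call takes 0.05 s, during which the arm holds its last target. There are 200 camera calls.

TASK

Hang the load cell on the spring balancer: take the balancer's arm by its black grip, draw it down, swing the hook in under the cell's red bail until it just touches, and let the arm back up gently under control all the way to its top stop, so that the cell hangs from the hook clear of its storage block; then let go. A load cell must not be pushed or tipped in its block, so find the bail by feel and press on it only lightly; do not handle the cell itself, never let the arm fly up, and leave the other things on the bench alone.

Things in the scene. Friction and masses are not known exactly. Their poses are not given: they have to be found in the camera images.
- balancer: spring balancer: slate base plate 150 x 150 x 14 mm bolted to the bench, an upright swivelling column (45 mm square, 435 mm tall with the yellow spring drum on top), on it a sprung carriage with a level yellow arm. Origin: on the column's vertical swivel axis, at bench level. At swing 0 the arm points along the base's own -x axis
- jib_swing (a joint): swivel of column, arm and hook about the vertical axis of the balancer (rad, positive anticlockwise seen from above, 0 = arm along the base's -x axis, stops at -0.9 and 0.9). Light friction, about 0.1 N at the hook; it stays where it is left
- jib_lift (a joint): how far carriage, arm, hook and grip are pulled down (m): 0 = top stop, 0.135 = bottom stop. The spring pulls up with about 12 N at the top stop, growing by 3 N per 100 mm; it latches nowhere and flies up if let go; with the cell hung on it still pulls up to the top stop
- grip (a point): middle of the black upright round grip on top of the arm's end: 28 mm diameter, 46 mm tall; this point is 24 mm below its top and 22 mm above the 42 mm wide flange at its foot, 200 mm from the swivel axis, 102 mm straight above hook_seat, 292 mm above the bench at the top stop. Can be gripped from above
- hook_seat (a point): lowest point inside the open steel hook under the arm's end, where the bail comes to lie. Hook of 8 mm rod, rigid with the arm, bent in the upright plane square to the arm. Its underside is 8 mm below this point, the arm's underside 56 mm above. The opening between shank and tip is 12 mm wide, 6 mm each side of this point. Axes: x towards the column, z up, y away from the tip
- hook_tip (a point): top of the hook's tip, 12 mm to one side of hook_seat and 18 mm above it. Seen from above the tip points anticlockwise about the column, and the shank is on the clockwise side of hook_seat
- cell: pancake load cell, a steel disc 90 mm diameter, 30 mm tall, with a 3 mm raised hub on top, 0.65 to 0.9 kg, a brass connector on its side and a red wire bail over it. Origin: centre of the disc's underside, at the level of the block's top; a 20 mm spigot reaches 14 mm down into the block's hole (2 mm slack all round). z up. Its y axis is level and within 0.5 rad of the hook's direction of swing there
- bail_pin (a point): one of the two pins of the bail on the disc's rim, at x = 50 mm, 20 mm above the cell's origin (the other at x = -50 mm). The bail is an arch of 5 mm red wire in the plane of the two pins; its crown is in the middle, wire underside 79 mm above the cell's origin, sloping to 7 mm lower at x = +-30 mm
- cell_top (a point): centre of the hub's top face, 33 mm above the cell's origin. The bail is tight on its pins and leans up to 0.45 rad towards the cell's +y or -y side, so that its crown is up to 27 mm to either side of above this point (and then 6 mm lower). The lean is not measured: feel for it or look
- block: blue storage block of the load cell, fixed to the bench, 130 x 130 x 25 mm, with a round hole 18 mm deep in the middle. Origin: centre of its underside. It stands under the circle on which the hook swings (within 10 mm)
- prism_a: grey mortar prism 160 x 40 x 40 mm lying on the bench, to be left alone. Origin: centre of its underside, long axis x
- prism_b: second mortar prism, the same, to be left alone
- brush: flat brush lying on the bench, to be left alone
- spanner: steel spanner lying on the bench, to be left alone
- button: small steel loading button, 36 mm diameter, 22 mm tall, on the bench beside block and balancer, to be left alone. Origin: centre of its underside
- jar: small grease jar with green cap, 52 mm diameter, 55 mm tall, to be left alone. Origin: centre of its underside
- platen: dark steel platen, a disc 80 mm diameter and 16 mm tall, to be left alone. Origin: centre of its underside
Mind the look-alikes: they are no part of the job. Of the things like the cell, leave any that is turquoise; of the rest the larger one is meant. Several things have the shape of the block; the one meant has the colours described above.

How it is judged:
On the way, in this order (a step that is already met when the one before it is completed fails the run):
1. the arm is drawn down at least 90 mm, the cell still standing in its block (value of joint jib_lift above 0.09 m and z of cell in the frame of block below 0.03 m), for 0.2 s.
2. the hook carries the cell clear of the block's hole while the arm is still held down and moves up under control (z of cell in the frame of block above 0.045 m and contact force between balancer and cell above 2 N and contact force between the fingers and balancer above 0.5 N), for 0.1 s.
At the end, for the whole second after the job is handed in: the arm is back within 12 mm of its top stop, the cell hangs from the hook with its underside at least 55 mm above the block's top, under the hook within 50 mm and leaning less than 0.6 rad, almost at rest (below 0.08 m/s), the arm not swinging, and the robot touches nothing (value of joint jib_lift below 0.012 m and z of cell in the frame of block above 0.08 m and horizontal distance between cell and hook_seat below 0.05 m and angle between cell's own z axis and vertical below 0.6 rad and contact force between balancer and cell above 2 N and linear speed of cell below 0.08 m/s and velocity of joint jib_swing between -0.15 and 0.15 rad/s).
It fails at once if the cell is pushed over by more than 0.06 rad before the hook is up against the bail's crown (angle between cell's own z axis and vertical above 0.06 rad and z of hook_seat in the frame of cell below 0.065 m).
It fails at once if the hook or arm presses on the cell or its bail with more than 15 N (contact force between balancer and cell above 15 N).
It fails at once if the arm flies up (faster than 0.4 m/s) (velocity of joint jib_lift below -0.4 m/s).
It fails at once if the robot handles the cell or its bail (more than 3 N) (contact force between any of the fingers, the arm and cell above 3 N).
It fails at once if another thing on the bench is moved more than 15 mm (distance of any of prism_a, prism_b, brush, spanner, button, jar, platen from where it was at the start of the episode above 0.015 m).
It also fails if it takes over 64 s, if anything falls off the work surface, if the arm or the gripper's body presses on something with over 40 N, if the wrist force passes 120 N, or if a joint passes its speed limit or range.

## Working session

There is one attempt and no reset: what is moved stays moved. The work goes in short steps, Python scripts to look and compute and a tool call to move; the robot and the scene stay as the last step left them, time stands still between calls to the robot, and variables do not carry over. Pictures are saved under pics/ and viewed, about 8 in all and at most 12, crops included, and the job is handed in when it is done.

Besides the shell and the picture viewer there is one more tool, called after ">>>" by a JSON object that holds its "api" and its "payload", one argument or row to a line. apply_moves: Moves the arm, as the interface text tells. Its arguments: {"type":"object","properties":{"linear":{"type":"array"},"roll":{"type":"array"},"gripper":{"type":"number"},"newtons":{"type":"number"}},"required":["linear","roll"]}

```bash
mkdir -p pics; cat > h.py <<'E'
import numpy as np,cv2
from plant import bot
def cal(n):
    c=bot.calibration(n); return c
def proj(c,X):
    p=np.array(c["R"])@np.array(X)+np.array(c["t"]); s=p[:2]/p[2]; s=s*(1+c["k1"]*(s@s)); m=np.array(c["mtx"]); return m[:2,:2]@s+m[:2,2]
def ray(c,uv):
    m=np.array(c["mtx"]); d=np.linalg.solve(m[:2,:2],np.array(uv,float)-m[:2,2]); s=d.copy()
    for _ in range(30): s=d/(1+c["k1"]*(s@s))
    R=np.array(c["R"]); return -R.T@np.array(c["t"]), R.T@np.array([s[0],s[1],1])
def onz(c,uv,z):
    o,d=ray(c,uv); return o+d*(z-o[2])/d[2]
def tri(c1,u1,c2,u2):
    o1,d1=ray(c1,u1);o2,d2=ray(c2,u2)
    k=np.linalg.lstsq(np.c_[d1,-d2],o2-o1,rcond=None)[0]
    a=o1+d1*k[0];b=o2+d2*k[1]; return (a+b)/2,np.linalg.norm(a-b)
def wcal(obs):
    c=dict(bot.calibration("wrist")); M=np.array(c["mount"])
    T=np.eye(4);T[:3,:3]=cv2.Rodrigues(np.array(obs["eef_rot"],float))[0];T[:3,3]=obs["ee_pos"]
    W=np.linalg.inv(T@M); c["R"]=W[:3,:3];c["t"]=W[:3,3]; return c
def snap(n,f):
    a=np.array(bot.snapshot(n)); cv2.imwrite(f"pics/{f}.png",a[:,:,::-1]); return a
E
python3 - <<'E'
from h import *
o=bot.get_obs();print(o)
for n in("scene","top"):
    snap(n,n+"0"); c=cal(n); print(n,c["k1"],np.round(c["mtx"],1).tolist(),np.round(-np.array(c["R"]).T@np.array(c["t"]),3))
a=cv2.imread("pics/scene0.png");b=cv2.imread("pics/top0.png")
cv2.imwrite("pics/both.png",np.vstack([a,b])[:, :]) 
E
```

```text
{'t': 0.0, 'qpos': array([-1.39197761e+00,  2.76551854e-01,  1.50610546e+00, -3.72063731e-05,
        1.36068617e+00, -1.21015820e-01]), 'dq': array([-0.00181775, -0.00040382,  0.00058247,  0.0007265 , -0.00089636,
       -0.00144325]), 'joint_torque': array([ 1.29321033e-04, -4.04590631e+01, -2.37227333e+01,  6.99413102e-02,
        3.43082543e-02, -1.36761814e-04]), 'ee_pos': array([ 0.16970915, -0.54881858,  0.21564035]), 'eef_rot': array([-3.10462353e+00, -4.68967615e-01,  1.36521255e-04]), 'ft_force': array([-0.83182266, -0.34501441,  0.05190316]), 'moment': array([-0.02066939, -0.01516076,  0.03049596]), 'gripper_width': 1.0008214303233962}
scene -0.08029037962807506 [[537.6, 0.0, 284.4], [0.0, 537.6, 217.3], [0.0, 0.0, 1.0]] [1.243 0.825 1.178]
top -0.00806276018006604 [[526.5, 0.0, 273.7], [0.0, 526.5, 211.6], [0.0, 0.0, 1.0]] [0.367 0.015 1.298]
```

View pics/scene0.png

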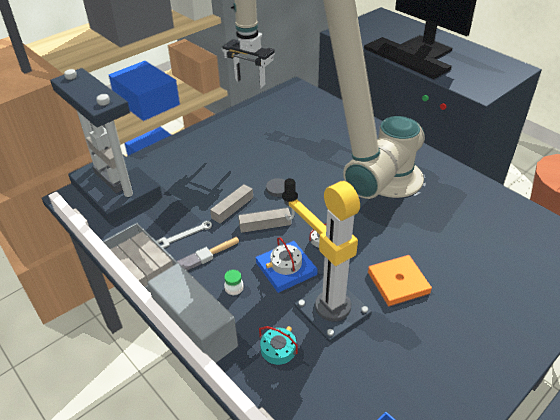

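View pics/top0.png

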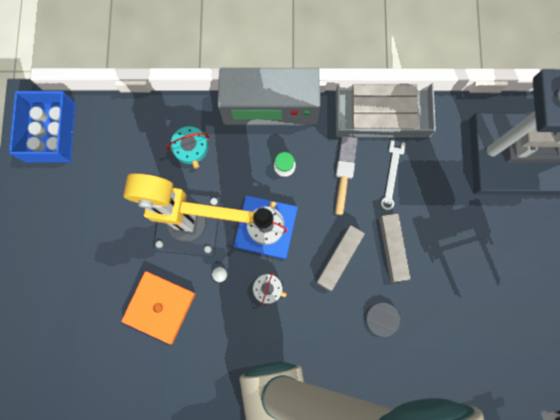

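Scene view: the yellow arm with its black grip is at (290,190), and the hook is hidden beneath it. There are three cell-like things. The turquoise one, scene (279,344), top (189,146), is to be left. The small steel one, scene (316,237), top (267,289), is a look-alike. The larger steel one is on the blue block, scene (287,258), top (265,225), and fits the description. The blue crate at top (42,126) and the orange block at (158,307) are not the block meant. I'll confirm this in an enlarged crop.

```bash
python3 - <<'E'
from h import *
a=cv2.imread("pics/scene0.png");b=cv2.imread("pics/top0.png")
A=cv2.resize(a[170:320,230:360],None,fx=3,fy=4*.75,interpolation=cv2.INTER_CUBIC)
B=cv2.resize(b[180:330,200:330],None,fx=3,fy=3,interpolation=cv2.INTER_CUBIC)
cv2.imwrite("pics/crop1.png",np.hstack([A,B]))
ct,cs=cal("top"),cal("scene")
hsv=cv2.cvtColor(b,cv2.COLOR_BGR2HSV)
m=cv2.inRange(hsv,(105,150,90),(125,255,255)); m[:,:100]=0
cn=max(cv2.findContours(m,0,1)[0],key=cv2.contourArea); P=np.array([onz(ct,p[0],.025)[:2] for p in cn],np.float32)
r=cv2.minAreaRect(P);print("block",r)
m=(b.max(2)<40).astype(np.uint8)*255; m[:190]=0;m[245:]=0;m[:,:240]=0;m[:,290:]=0
cn=max(cv2.findContours(m,0,1)[0],key=cv2.contourArea);q=cv2.minEnclosingCircle(cn);print("grip",q,onz(ct,q[0],.316))
for u in [(214,201),(159,244),(208,249)]: print("bolt",onz(ct,u,.02))
print("grip scene",proj(cs,onz(ct,q[0],.316)))
for u in [(263,225),(275,205)]: print(onz(ct,u,.05))
for n,u,z in[("button",(219,274),.022),("small",(267,289),.03),("jar",(285,162),.055),("turq",(188,145),.03)]: print(n,onz(ct,u,z))
E
```

```text
block ((0.5522958636283875, 0.05713159590959549), (0.13170821964740753, 0.1335383653640747), 77.66803741455078)
grip ((262.8043518066406, 218.06521606445312), 8.799745559692383) [0.52576387 0.05251409 0.316     ]
bolt [0.61603461 0.18538141 0.02      ]
bolt [0.50823112 0.31748713 0.02      ]
bolt [0.49665842 0.19685323 0.02      ]
grip scene [292.01855205 178.39146569]
[0.55205035 0.06207862 0.05      ]
[0.60095448 0.03364322 0.05      ]
button [0.43605101 0.16819501 0.022     ]
small [0.4007734  0.05162653 0.03      ]
jar [0.70673652 0.00992862 0.055     ]
turq [0.7569417  0.25329393 0.03      ]
```

View pics/crop1.png

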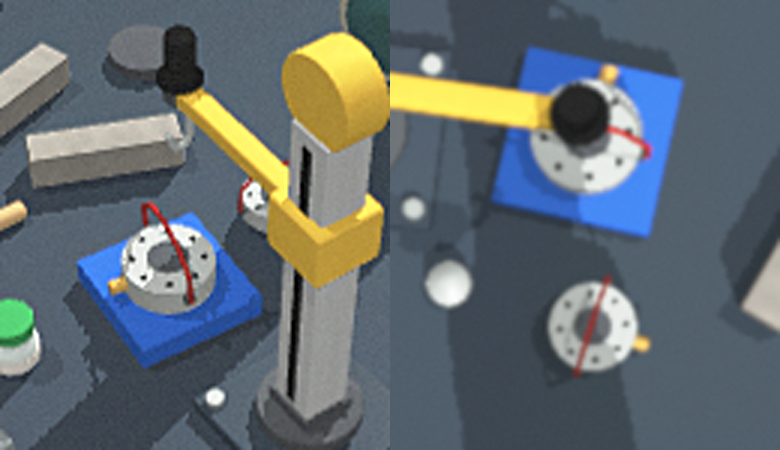

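The crop confirms it: a grey steel cell with a red bail, connector and holes, standing in the blue block, and larger than the loose one. The measurements also agree: block side 132 mm, bolt square 120 mm with the column at (0.562, 0.251), and grip radius 0.202 m. Next I go above the grip.

>>> {"api": "apply_moves", "payload": {
  "linear": [
    [0,0,5],
    [0,0,10],
    [2,3,14],
    [4,7,18],
    [6,11,18.4],
    [9,15,18.4],
    [11,19,18.4],
    [14,23,18.4],
    [16,27,18.4],
    [19,31.5,18.4],
    [21.5,36,18.4],
    [24,40,18.4],
    [26.5,44.5,18.4],
    [29,49,18.4],
    [31.5,53,18.4],
    [34,57,18.4],
    [35.6,60.1,18.4],
    [35.6,60.1,18.4],
    [35.6,60.1,18.4],
    [35.6,60.1,18.4]
  ],
  "roll": [0,0,0,5,10,15,20,25,30,35,40,45,50,55,60,62.6,62.6,62.6,62.6,62.6],
  "gripper": 9.4
}}

```text
t: 2.1
ee_pos: [0.5253, 0.0507, 0.4004]
eef_rot: [2.411, 2.013, -0.002]
ft_force: [-0.1, -0.3, 1.3]
gripper_width: 1.001
```

```bash
python3 - <<'E'
from h import *
o=bot.get_obs();c=wcal(o);a=snap("wrist","w1")
print(o["ee_pos"],proj(c,[.5258,.0525,.316]),proj(c,[.552,.057,.104]))
E
```

```text
[0.5252627  0.05069667 0.40038644] [281.66415118 213.0112476 ] [299.3367586  161.40723047]
```

View pics/w1.png

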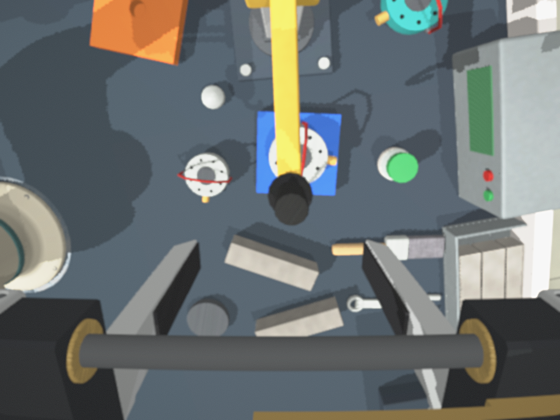

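Wrist view: the grip top is near (291,209), about 9 px right of the prediction. The bail at about (305,140) is partly hidden by the arm. I'll refine the grip position from the mask.

```bash
python3 - <<'E'
from h import *
o=bot.get_obs();c=wcal(o);b=cv2.imread("pics/w1.png");ct=cal("top");cs=cal("scene")
m=(b.max(2)<45).astype(np.uint8)*255; m[:165]=0;m[230:]=0;m[:,:260]=0;m[:,325:]=0
cn=max(cv2.findContours(m,0,1)[0],key=cv2.contourArea);q=cv2.minEnclosingCircle(cn);print("blob",q,cv2.boundingRect(cn))
# top cap: lower part of blob (nearest edge); fit circle on lower boundary
p=cn[:,0].astype(float); p=p[p[:,1]>q[0][1]+2]
A=np.c_[2*p,np.ones(len(p))];s=np.linalg.lstsq(A,(p**2).sum(1),rcond=None)[0];r=(s[2]+s[0]**2+s[1]**2)**.5
print("cap",s[:2],r,onz(c,s[:2],.316),"expected r px",14e-3/.25*c["mtx"][0][0], "cam z",(-c["R"].T@c["t"]))
for n,cc in(("top",ct),("scene",cs)):
    im=cv2.imread(f"pics/{n}0.png"); uv=proj(cc,onz(c,s[:2],.316)); print(n,uv)
im=cv2.imread("pics/scene0.png"); g=(im.max(2)<45).astype(np.uint8)*255
g[:170]=0;g[205:]=0;g[:,:278]=0;g[:,303:]=0
cn=max(cv2.findContours(g,0,1)[0],key=cv2.contourArea);print("scene grip bbox",cv2.boundingRect(cn))
# grip top from scene bbox + top
x,y,w,h=cv2.boundingRect(cn)
print(tri(ct,(262.8,218.1),cs,(x+w/2,y+4)), "wrist/top",tri(ct,(262.8,218.1),c,s[:2]),"wrist/scene",tri(c,s[:2],cs,(290.5,183)))
cv2.imwrite("pics/g.png",cv2.resize(im[170:210,275:307],None,fx=8,fy=8))
for uv in[(282,147),(294,112)]:pass
E
```

```text
blob ((292.1378479003906, 190.75946044921875), 14.760193824768066) (278, 176, 28, 23)
cap [291.48536384 207.50046874] 16.843915447962257 [0.53417638 0.05525773 0.316     ] expected r px 18.905489505866875 cam z [0.53911293 0.12982409 0.57034902]
top [261.40457982 213.67332896]
scene [290.31869411 180.34816563]
scene grip bbox (282, 179, 16, 23)
(array([0.52933037, 0.0516302 , 0.30210798]), np.float64(0.003956034735073541)) wrist/top (array([0.53120258, 0.0517515 , 0.2987278 ]), np.float64(0.006078230312115843)) wrist/scene (array([0.5333226 , 0.0533186 , 0.30607882]), np.float64(0.0022883956204433893))
```

```bash
python3 - <<'E'
from h import *
o=bot.get_obs();c=wcal(o);ct=cal("top")
b=cv2.imread("pics/top0.png");w=cv2.imread("pics/w1.png")
print(b[200:238:2,262].tolist());print("row",b[217,246:280:2].tolist())
# yellow arm centreline
for n,im,cc,z,roi in(("top",b,ct,.254,(190,245,190,248)),("wrist",w,c,.254,(60,170,260,320))):
    h=cv2.cvtColor(im,cv2.COLOR_BGR2HSV);m=cv2.inRange(h,(18,120,80),(35,255,255));k=np.zeros_like(m);k[roi[0]:roi[1],roi[2]:roi[3]]=1;m*=k
    ys,xs=np.nonzero(m);P=np.array([onz(cc,(x,y),z)[:2] for x,y in zip(xs,ys)],np.float32)
    l=cv2.fitLine(P,2,0,.01,.01).ravel();print(n,"arm line at y=.0525: x=",l[2]+l[0]/l[1]*(.0525-l[3]),"at y=.251",l[2]+l[0]/l[1]*(.251-l[3]))
print("wrist row",w[205,268:316:3].max(1).tolist(),"col",w[165:235:3,291].max(1).tolist())
E
```

```text
[[198, 102, 53], [200, 103, 53], [199, 101, 51], [187, 114, 79], [68, 62, 59], [37, 39, 38], [40, 41, 39], [39, 40, 39], [39, 40, 40], [39, 40, 40], [37, 37, 38], [31, 30, 30], [29, 30, 29], [39, 38, 38], [65, 65, 64], [92, 89, 85], [143, 144, 141], [182, 187, 180], [182, 185, 180]]
row [[99, 242, 254], [89, 231, 253], [64, 171, 214], [53, 134, 165], [31, 37, 41], [38, 38, 38], [40, 41, 41], [41, 42, 42], [41, 42, 41], [39, 40, 38], [40, 41, 40], [35, 34, 34], [35, 34, 34], [71, 72, 69], [219, 224, 217], [232, 235, 231], [224, 227, 223]]
top arm line at y=.0525: x= 0.53328824 at y=.251 0.56328523
wrist arm line at y=.0525: x= 0.5344891 at y=.251 0.5603231
wrist row [114, 68, 55, 67, 65, 66, 67, 67, 65, 66, 66, 67, 66, 55, 104, 117] col [247, 247, 210, 51, 42, 41, 41, 44, 41, 45, 65, 65, 67, 67, 67, 67, 67, 67, 67, 69, 92, 115, 115, 88]
```

The grip is at about (0.533, 0.053): the arm line and the wrist cap agree, and the radius is 0.200. The earlier top mask was biased by shading. Descend and grip.

>>> {"api": "apply_moves", "payload": {
  "linear": [
    [0.4,0.1,0],
    [0.8,0.2,-2],
    [0.8,0.2,-5],
    [0.8,0.2,-8],
    [0.8,0.2,-10],
    [0.8,0.2,-11],
    [0.8,0.2,-11.4],
    [0.8,0.2,-11.4],
    [0.8,0.2,-11.4]
  ],
  "roll": [1,2,2,2,2,2,2,2,2]
}}

```text
t: 3.05
ee_pos: [0.5345, 0.0534, 0.2877]
eef_rot: [2.374, 2.055, 0.003]
ft_force: [-0.5, 0.2, 0.1]
gripper_width: 0.994
```

>>> {"api": "apply_moves", "payload": {
  "linear": [
    [0,0,0],
    [0,0,0],
    [0,0,0],
    [0,0,0],
    [0,0,0],
    [0,0,0],
    [0,0,0],
    [0,0,0]
  ],
  "roll": [0,0,0,0,0,0,0,0],
  "gripper": 2.0,
  "newtons": 40
}}

```text
t: 3.85
ee_pos: [0.5338, 0.0536, 0.2865]
eef_rot: [2.375, 2.056, 0.0]
ft_force: [-0.5, -1.1, 0.3]
gripper_width: 0.358
```

>>> {"api": "apply_moves", "payload": {
  "linear": [
    [0,0,0],
    [0,0,0],
    [0,0,0]
  ],
  "roll": [0,0,0]
}}

```text
t: 4.15
ee_pos: [0.5338, 0.0536, 0.2865]
eef_rot: [2.375, 2.056, 0.0]
ft_force: [0.4, -1.3, -0.1]
gripper_width: 0.292
```

Gripped at 27.4 mm. Now I swing clockwise, still at the top, to clear the bail.

>>> {"api": "apply_moves", "payload": {
  "linear": [
    [-0.5,0.1,0],
    [-1.0,0.15,0],
    [-1.5,0.25,0],
    [-2.0,0.35,0],
    [-2.5,0.5,0],
    [-3.0,0.65,0],
    [-3.5,0.8,0],
    [-4.0,0.95,0],
    [-4.5,1.15,0],
    [-4.9,1.3,0],
    [-4.9,1.3,0]
  ],
  "roll": [-1.4,-2.9,-4.3,-5.7,-7.1,-8.6,-10,-11.5,-13,-14.3,-14.3]
}}

```text
t: 5.25
ee_pos: [0.4844, 0.0672, 0.2865]
eef_rot: [-2.613, -1.744, -0.001]
ft_force: [1.7, 2.5, -3.0]
gripper_width: 0.294
```

```bash
python3 - <<'E'
from h import *
snap("top","t2");snap("scene","s2")
a=cv2.imread("pics/scene0.png")*0;a=cv2.imread("pics/s2.png");b=cv2.imread("pics/t2.png")
A=cv2.resize(a[210:300,240:330],None,fx=4.4,fy=4.4,interpolation=cv2.INTER_CUBIC)
B=cv2.resize(b[180:270,220:310],None,fx=4.4,fy=4.4,interpolation=cv2.INTER_CUBIC)
cv2.imwrite("pics/crop2.png",np.hstack([A,B]))
E
```

```text
(no output)
```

View pics/crop2.png

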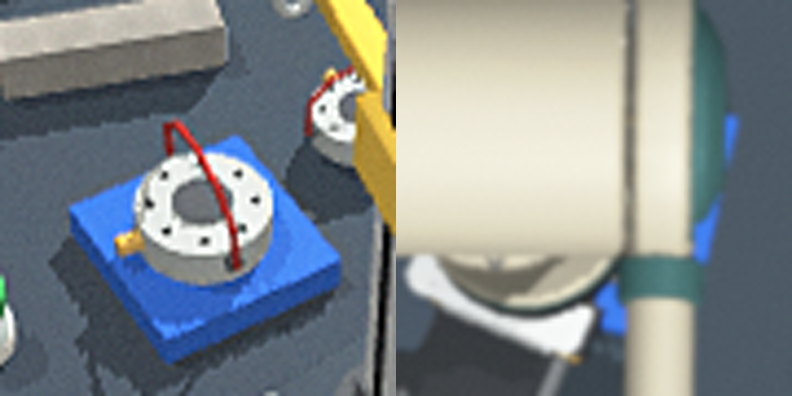

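The scene crop shows the cell clear: near pin at about scene (293.6,270.2), hub at (286,255.5), bail arch peaking at (278,238). The robot covers the top view. I'll get the lean by casting bail pixels onto the cell's mid-plane, where the crown must be 61.5 mm from the pin axis.

```bash
python3 - <<'E'
from h import *
cs=cal("scene");a=cv2.imread("pics/s2.png");h=cv2.cvtColor(a,cv2.COLOR_BGR2HSV)
m=cv2.inRange(h,(0,120,60),(8,255,255))|cv2.inRange(h,(172,120,60),(180,255,255));m[:, :272]=0;m[:,300:]=0;m[:232]=0;m[275:]=0
ys,xs=np.nonzero(m);print(len(xs),xs.min(),xs.max(),ys.min(),ys.max())
C=onz(cs,(286.1,255.5),.058);P=onz(cs,(293.6,270.2),.045);print("C",C,"pin",P,np.linalg.norm(P[:2]-C[:2]))
# brass connector & disc: cross-check centre from white disc mask ellipse
for lab,Cc in(("hub",C),("block",np.array([.5523,.0571,.058]))):
  ex=(P-Cc);ex[2]=0;ex/=np.linalg.norm(ex);ey=np.cross([0,0,1],ex)
  if ey[0]<0:ey=-ey
  print(lab,"ex",ex,"ey",ey)
  o=np.array([Cc[0],Cc[1],.045]);R=[]
  for y in range(ys.min(),ys.max()+1):
    X=xs[ys==y]
    if len(X)==0:continue
    q,d=ray(cs,(X.mean(),y));k=((o-q)@ex)/(d@ex);p=q+k*d-o
    R.append((y,X.min(),X.max(),round(p@ey*1e3,1),round(p[2]*1e3,1),round(np.hypot(p@ey,p[2])*1e3,1)))
  for r in R:
    if 45<r[5]<90:print(*r)
E
```

```text
68 277 294 238 270
C [0.55710234 0.06042675 0.058     ] pin [0.57135798 0.10657782 0.045     ] 0.048302630970692886
hub ex [0.29513187 0.95545653 0.        ] ey [ 0.95545653 -0.29513187 -0.        ]
240 277 282 19.0 84.3 86.4
241 278 283 14.6 78.4 79.8
242 278 284 12.7 73.6 74.7
243 278 285 10.3 68.6 69.3
244 278 285 10.8 64.8 65.8
245 285 285 2.8 57.2 57.3
246 285 286 1.4 52.5 52.5
247 286 286 -0.1 47.8 47.8
266 293 293 -21.5 -42.3 47.5
267 293 293 -21.5 -46.7 51.4
268 293 293 -21.5 -51.1 55.5
269 293 294 -23.1 -56.3 60.9
270 293 294 -23.1 -60.8 65.0
block ex [0.35943991 0.93316823 0.        ] ey [ 0.93316823 -0.35943991 -0.        ]
238 277 281 21.3 85.9 88.5
239 277 282 19.7 81.4 83.7
240 277 282 20.0 77.6 80.2
241 278 283 15.8 72.0 73.7
242 278 284 13.9 67.3 68.7
243 278 285 11.5 62.4 63.5
244 278 285 12.0 58.7 59.9
245 285 285 4.2 51.6 51.7
246 285 286 2.8 47.0 47.1
265 293 293 -19.6 -42.1 46.4
266 293 293 -19.5 -46.4 50.4
267 293 293 -19.5 -50.8 54.5
268 293 293 -19.5 -55.3 58.6
269 293 294 -21.1 -60.4 64.0
270 293 294 -21.1 -64.8 68.2
```

The near branch at rows 243–244 puts the crown about 4–6 mm to the +x side of the cell's centre, so nearly upright, at about (0.560, 0.056) with its underside at z ≈ 0.103. I draw the arm down 116 mm here, clear of the bail. That puts the seat at 0.074, the tip top at 0.092 and the underside at 0.066.

>>> {"api": "apply_moves", "payload": {
  "linear": [
    [0,0,-0.3],
    [0,0,-0.8],
    [0,0,-1.6],
    [0,0,-2.4],
    [0,0,-3.2],
    [0,0,-4.0],
    [0,0,-4.8],
    [0,0,-5.6],
    [0,0,-6.4],
    [0,0,-7.2],
    [0,0,-8.0],
    [0,0,-8.8],
    [0,0,-9.6],
    [0,0,-10.4],
    [0,0,-11.0],
    [0,0,-11.4],
    [0,0,-11.6],
    [0,0,-11.6],
    [0,0,-11.6],
    [0,0,-11.6]
  ],
  "roll": [0,0,0,0,0,0,0,0,0,0,0,0,0,0,0,0,0,0,0,0]
}}

```text
t: 7.35
ee_pos: [0.4866, 0.0663, 0.1737]
eef_rot: [2.609, 1.744, 0.005]
ft_force: [-0.5, 1.7, 15.1]
gripper_width: 0.29
```

```bash
python3 - <<'E'
from h import *
o=bot.get_obs();print(o["ee_pos"],o["ft_force"],o["gripper_width"])
cs=cal("scene");a=snap("scene","s3")
g=o["ee_pos"];print("grip top px",proj(cs,[g[0],g[1],g[2]+.03]),"seat",proj(cs,[g[0],g[1],g[2]+.0055-.102]))
cv2.imwrite("pics/crop3.png",cv2.resize(cv2.imread("pics/s3.png")[180:300,230:350],None,fx=5,fy=5,interpolation=cv2.INTER_CUBIC))
E
```

```text
[0.48655813 0.06629946 0.17369826] [-0.4694119   1.69807009 15.0538712 ] 0.289951633687501
grip top px [306.29689505 206.78246893] seat [305.62663998 239.57795098]
```

View pics/crop3.png

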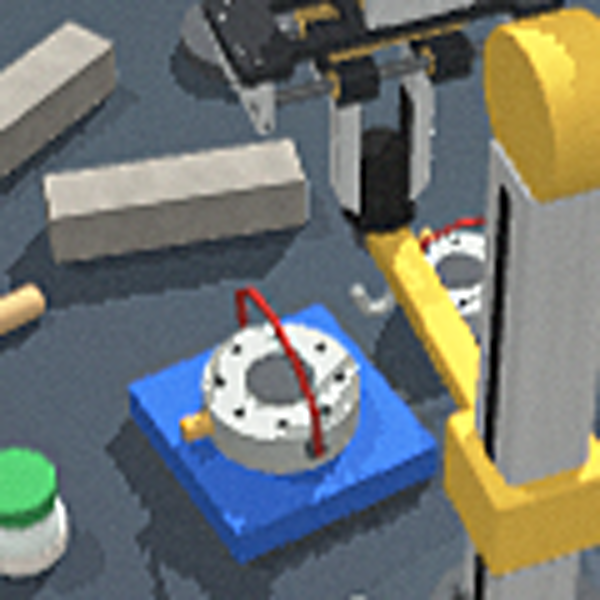

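The picture shows the hook at crop (375,305), i.e. scene (305,241). The predicted seat is (305.6,239.6), so the hook agrees with the TCP within 2 mm. The pull is 15 N and there is no slip. Swing in towards the bail, stopping short of contact.

>>> {"api": "apply_moves", "payload": {
  "linear": [
    [0.5,-0.2,0],
    [1,-0.4,0],
    [1.5,-0.55,0],
    [2,-0.7,0],
    [2.5,-0.85,0],
    [3,-1.0,0],
    [3.5,-1.1,0],
    [4,-1.2,0],
    [4.4,-1.25,0],
    [4.8,-1.32,0],
    [5.1,-1.36,0],
    [5.4,-1.39,0],
    [5.7,-1.42,0],
    [6,-1.45,0],
    [6,-1.45,0],
    [6,-1.45,0],
    [6,-1.45,0]
  ],
  "roll": [1.5,3.1,4.6,6.1,7.6,9.1,10.5,12,13.2,14.3,15.2,16,16.9,17.8,17.8,17.8,17.8]
}}

```text
t: 9.1
ee_pos: [0.5466, 0.0522, 0.1741]
eef_rot: [2.308, 2.126, 0.006]
ft_force: [0.4, 2.4, 15.5]
gripper_width: 0.291
```

```bash
python3 - <<'E'
from h import *
o=bot.get_obs();print(o["ee_pos"],o["ft_force"],o["moment"],o["gripper_width"])
cs=cal("scene");a=snap("scene","s4")
g=o["ee_pos"];print("seat",proj(cs,[g[0],g[1],g[2]+.0055-.102]),"tip",proj(cs,[g[0]+.012,g[1],g[2]+.0055-.084]),"crown",proj(cs,[.560,.056,.106]))
cv2.imwrite("pics/crop4.png",cv2.resize(cv2.imread("pics/s4.png")[205:280,250:325],None,fx=8,fy=8,interpolation=cv2.INTER_CUBIC))
E
```

```text
[0.54662972 0.05216719 0.17409141] [ 0.43142987  2.44090823 15.53495047] [0.42012539 0.69577361 0.06713605] 0.29088155441068186
seat [286.78189959 247.32497318] tip [283.54086535 245.01847565] crown [284.05645747 243.39444077]
```

View pics/crop4.png

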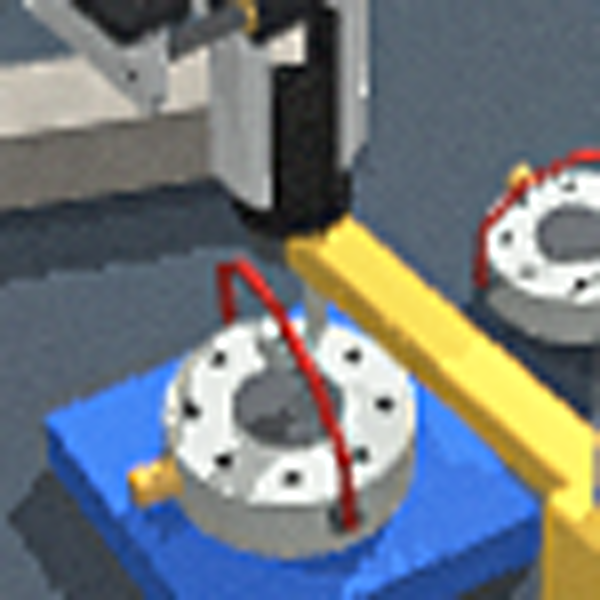

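The tip, at crop (270,345), has passed under the wire. The wire lies between the tip and the shank (315,305). I continue in small steps, feeling for contact.

>>> {"api": "apply_moves", "payload": {
  "linear": [
    [0.1,0,0],
    [0.2,0,0],
    [0.3,0,0],
    [0.4,0,0],
    [0.5,0,0],
    [0.6,-0.05,0],
    [0.6,-0.05,0],
    [0.6,-0.05,0]
  ],
  "roll": [0.3,0.6,0.9,1.2,1.5,1.7,1.7,1.7]
}}

```text
t: 9.95
ee_pos: [0.5526, 0.0518, 0.1741]
eef_rot: [2.276, 2.16, 0.006]
ft_force: [-0.6, 2.6, 15.3]
gripper_width: 0.295
```

>>> {"api": "apply_moves", "payload": {
  "linear": [
    [0.1,0,0],
    [0.2,0,0],
    [0.3,0,0],
    [0.3,0,0],
    [0.3,0,0]
  ],
  "roll": [0.3,0.6,0.9,0.9,0.9]
}}

```text
t: 10.45
ee_pos: [0.5556, 0.0517, 0.1741]
eef_rot: [2.259, 2.178, 0.006]
ft_force: [0.0, 1.5, 15.1]
gripper_width: 0.293
```

>>> {"api": "apply_moves", "payload": {
  "linear": [
    [0.1,0,0],
    [0.2,0,0],
    [0.2,0,0],
    [0.2,0,0]
  ],
  "roll": [0.3,0.6,0.6,0.6]
}}

```text
t: 10.85
ee_pos: [0.5576, 0.0516, 0.1742]
eef_rot: [2.248, 2.19, 0.006]
ft_force: [0.4, 3.6, 15.3]
gripper_width: 0.295
```

```bash
python3 - <<'E'
from h import *
F=[]
for i in range(6):
    snap("scene","s5"); o=bot.get_obs();F.append(np.r_[o["ft_force"],o["moment"]])
print(o["ee_pos"],np.round(np.mean(F,0),2),np.round(np.std(F,0),2))
cv2.imwrite("pics/crop5.png",cv2.resize(cv2.imread("pics/s5.png")[230:270,265:305],None,fx=15,fy=15,interpolation=cv2.INTER_CUBIC))
E
```

```text
[0.55759235 0.05160021 0.17419305] [-0.07  2.33 15.05  0.4   0.71  0.  ] [0.2  0.67 0.69 0.02 0.02 0.03]
```

View pics/crop5.png

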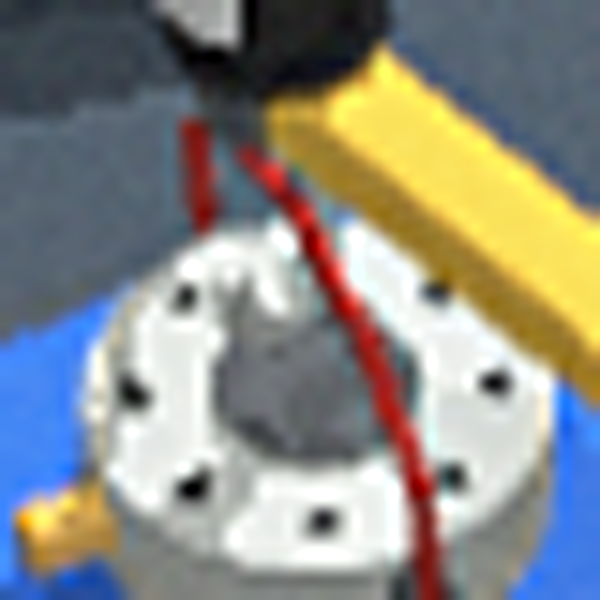

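No contact is felt yet (Fx ≈ 0), and the shank sits right behind the wire at crop (295,230). I continue in 1 mm steps.

>>> {"api": "apply_moves", "payload": {
  "linear": [
    [0.1,0,0],
    [0.2,0,0],
    [0.2,0,0],
    [0.2,0,0],
    [0.2,0,0]
  ],
  "roll": [0.3,0.6,0.6,0.6,0.6]
}}

```text
t: 11.65
ee_pos: [0.5592, 0.0516, 0.1741]
eef_rot: [2.237, 2.202, 0.005]
ft_force: [-0.3, 1.6, 15.3]
gripper_width: 0.293
```

```bash
cat > f.py <<'E'
from h import *
F=[]
for i in range(6):
    snap("scene","f"); o=bot.get_obs();F.append(np.r_[o["ft_force"],o["moment"]])
print(o["t"],o["ee_pos"],np.round(np.mean(F,0),2))
E
python3 f.py
```

```text
11.95 [0.55921156 0.05159691 0.17413112] [-1.01  2.05 15.35  0.39  0.73 -0.03]
```

Contact: Fx is −1.0 N and the last step fell 0.4 mm short, so the shank touches the wire at seat x = 0.559. I back off 2 mm so the wire lies mid-opening, then raise slowly and stop just around contact.

>>> {"api": "apply_moves", "payload": {
  "linear": [
    [-0.1,0,0],
    [-0.2,0,0],
    [-0.25,0,0],
    [-0.25,0,0.2],
    [-0.25,0,0.5],
    [-0.25,0,0.8],
    [-0.25,0,1.1],
    [-0.25,0,1.4],
    [-0.25,0,1.6],
    [-0.25,0,1.8],
    [-0.25,0,2.0],
    [-0.25,0,2.1],
    [-0.25,0,2.2],
    [-0.25,0,2.2]
  ],
  "roll": [-0.3,-0.5,-0.6,-0.6,-0.6,-0.6,-0.6,-0.6,-0.6,-0.6,-0.6,-0.6,-0.6,-0.6]
}}

```text
t: 13.35
ee_pos: [0.5571, 0.0516, 0.1963]
eef_rot: [2.248, 2.189, 0.006]
ft_force: [-0.0, 2.4, 15.5]
gripper_width: 0.29
```

```bash
python3 f.py
```

```text
13.65 [0.55708528 0.05162731 0.19629179] [ 0.12  2.27 14.91  0.39  0.69 -0.04]
```

>>> {"api": "apply_moves", "payload": {
  "linear": [
    [0,0,0.1],
    [0,0,0.2],
    [0,0,0.3],
    [0,0,0.4],
    [0,0,0.5],
    [0,0,0.6],
    [0,0,0.7],
    [0,0,0.8],
    [0,0,0.8]
  ],
  "roll": [0,0,0,0,0,0,0,0,0]
}}

```text
t: 14.55
ee_pos: [0.5564, 0.0517, 0.2026]
eef_rot: [2.249, 2.19, 0.004]
ft_force: [0.3, 2.0, 8.7]
gripper_width: 0.289
```

```bash
python3 f.py; python3 -c "
import cv2
cv2.imwrite('pics/crop6.png',cv2.resize(cv2.imread('pics/f.png')[215:275,255:315],None,fx=9,fy=9,interpolation=cv2.INTER_CUBIC))"
```

```text
14.85 [0.55641603 0.05167028 0.20265647] [ 0.75  2.53  7.85  0.38  0.27 -0.11]
```

View pics/crop6.png

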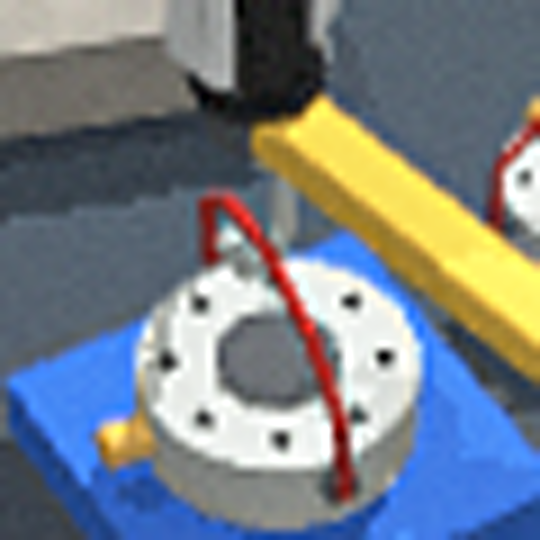

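The wire now lies in the hook between tip and shank, and the hook carries about 7 N (Fz fell from 15 to 8). Continue up gently.

>>> {"api": "apply_moves", "payload": {
  "linear": [
    [0,0,0.2],
    [0,0,0.4],
    [0,0,0.6],
    [0,0,0.8],
    [0,0,1.0],
    [0,0,1.2],
    [0,0,1.4],
    [0,0,1.6],
    [0,0,1.8],
    [0,0,2.0],
    [0,0,2.2],
    [0,0,2.4],
    [0,0,2.6],
    [0,0,2.8],
    [0,0,3.0],
    [0,0,3.2],
    [0,0,3.4],
    [0,0,3.6],
    [0,0,3.6],
    [0,0,3.6]
  ],
  "roll": [0,0,0,0,0,0,0,0,0,0,0,0,0,0,0,0,0,0,0,0]
}}

```text
t: 16.85
ee_pos: [0.5563, 0.0517, 0.2385]
eef_rot: [2.249, 2.19, 0.004]
ft_force: [-0.1, 1.8, 7.0]
gripper_width: 0.29
```

>>> {"api": "apply_moves", "payload": {
  "linear": [
    [0,0,0.3],
    [0,0,0.6],
    [0,0,0.9],
    [0,0,1.2],
    [0,0,1.5],
    [0,0,1.8],
    [0,0,2.1],
    [0,0,2.4],
    [0,0,2.7],
    [0,0,3.0],
    [0,0,3.3],
    [0,0,3.6],
    [0,0,3.9],
    [0,0,4.1],
    [0,0,4.3],
    [0,0,4.4],
    [0,0,4.5],
    [0,0,4.6],
    [0,0,4.6],
    [0,0,4.6]
  ],
  "roll": [0,0,0,0,0,0,0,0,0,0,0,0,0,0,0,0,0,0,0,0]
}}

```text
t: 18.85
ee_pos: [0.556, 0.0517, 0.2837]
eef_rot: [2.25, 2.191, 0.003]
ft_force: [1.9, 1.7, 6.5]
gripper_width: 0.29
```

>>> {"api": "apply_moves", "payload": {
  "linear": [
    [0,0,0.05],
    [0,0,0.1],
    [0,0,0.15],
    [0,0,0.2],
    [0,0,0.25],
    [0,0,0.25],
    [0,0,0.25],
    [0,0,0.25]
  ],
  "roll": [0,0,0,0,0,0,0,0]
}}

```text
t: 19.65
ee_pos: [0.5557, 0.0517, 0.2854]
eef_rot: [2.25, 2.191, 0.002]
ft_force: [2.2, 2.6, 6.3]
gripper_width: 0.292
```

```bash
python3 f.py; python3 -c "
import cv2
cv2.imwrite('pics/crop7.png',cv2.resize(cv2.imread('pics/f.png')[150:290,230:370],None,fx=4,fy=4,interpolation=cv2.INTER_CUBIC))"
```

```text
19.95 [0.5556849  0.05168046 0.28543668] [ 1.46  2.65  5.87  0.41 -0.17 -0.24]
```

View pics/crop7.png

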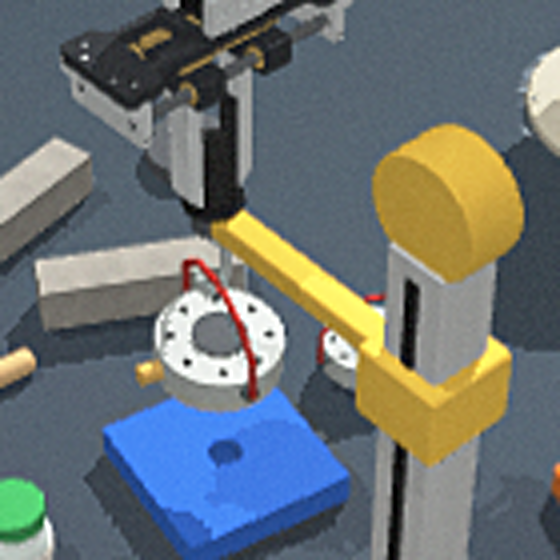

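The cell hangs clear, and the block's hole is visible below it. The spring still pulls 6 N, so I creep on until the stop takes it.

>>> {"api": "apply_moves", "payload": {
  "linear": [
    [0,0,0.05],
    [0,0,0.1],
    [0,0,0.15],
    [0,0,0.2],
    [0,0,0.25],
    [0,0,0.25],
    [0,0,0.25]
  ],
  "roll": [0,0,0,0,0,0,0]
}}

```text
t: 20.65
ee_pos: [0.555, 0.0517, 0.2865]
eef_rot: [-2.25, -2.191, 0.001]
ft_force: [1.9, 2.6, -3.3]
gripper_width: 0.296
```

At the stop: the force is now zero to slightly negative. Relax the grip, then open and withdraw.

>>> {"api": "apply_moves", "payload": {
  "linear": [
    [0,0,-0.05],
    [0,0,-0.05],
    [0,0,-0.05],
    [0,0,-0.05]
  ],
  "roll": [0,0,0,0],
  "newtons": 5
}}

```text
t: 21.05
ee_pos: [0.5547, 0.0516, 0.2865]
eef_rot: [-2.25, -2.191, 0.002]
ft_force: [0.0, 2.8, -3.0]
gripper_width: 0.297
```

>>> {"api": "apply_moves", "payload": {
  "linear": [
    [0,0,0],
    [0,0,0],
    [0,0,0],
    [0,0,0],
    [0,0,0],
    [0,0,0],
    [0,0,0],
    [0,0,0],
    [0,0,0],
    [0,0,0]
  ],
  "roll": [0,0,0,0,0,0,0,0,0,0],
  "gripper": 7
}}

```text
t: 22.05
ee_pos: [0.5553, 0.0516, 0.287]
eef_rot: [2.251, 2.192, -0.0]
ft_force: [0.9, 0.8, 0.0]
gripper_width: 0.745
```

```bash
python3 - <<'E'
from h import *
o=bot.get_obs();print(o["t"],o["ee_pos"],o["ft_force"],o["gripper_width"]);c=wcal(o)
b=cv2.cvtColor(snap("wrist","w8"),cv2.COLOR_RGB2BGR)
print(proj(c,[o["ee_pos"][0],o["ee_pos"][1],.316]))
cv2.imwrite("pics/w8v.png",b)
E
```

```text
22.05 [0.55531294 0.05160788 0.28697627] [0.86862226 0.77396106 0.02679683] 0.7454572510522169
[281.91766932 288.62097755]
```

View pics/w8v.png

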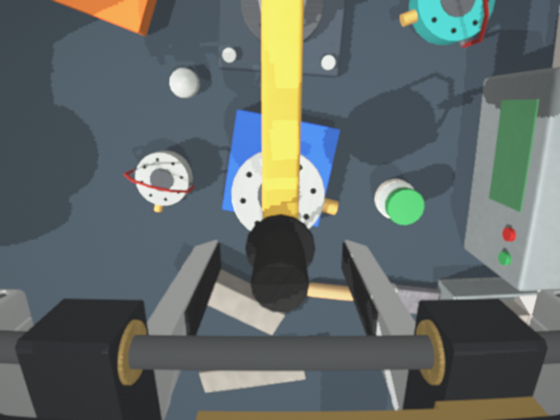

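The fingers are open either side of the grip at (280,270), free of it, and the cell hangs under the arm. Go straight up and wait for it to settle.

>>> {"api": "apply_moves", "payload": {
  "linear": [
    [0,0,0.5],
    [0,0,1.5],
    [0,0,3],
    [0,0,5],
    [0,0,7],
    [0,0,9],
    [0,0,10],
    [0,0,10],
    [0,0,10],
    [0,0,10],
    [0,0,10],
    [0,0,10],
    [0,0,10],
    [0,0,10],
    [0,0,10],
    [0,0,10],
    [0,0,10],
    [0,0,10],
    [0,0,10],
    [0,0,10]
  ],
  "roll": [0,0,0,0,0,0,0,0,0,0,0,0,0,0,0,0,0,0,0,0]
}}

```text
t: 24.1
ee_pos: [0.5553, 0.0516, 0.387]
eef_rot: [2.251, 2.192, 0.0]
ft_force: [-0.5, -0.3, 0.6]
gripper_width: 0.746
```

>>> {"api": "apply_moves", "payload": {
  "linear": [
    [0,0,0],
    [0,0,0],
    [0,0,0],
    [0,0,0],
    [0,0,0],
    [0,0,0],
    [0,0,0],
    [0,0,0],
    [0,0,0],
    [0,0,0],
    [0,0,0],
    [0,0,0],
    [0,0,0],
    [0,0,0],
    [0,0,0],
    [0,0,0],
    [0,0,0],
    [0,0,0],
    [0,0,0],
    [0,0,0]
  ],
  "roll": [0,0,0,0,0,0,0,0,0,0,0,0,0,0,0,0,0,0,0,0]
}}

```text
t: 26.1
ee_pos: [0.5553, 0.0516, 0.387]
eef_rot: [2.251, 2.192, 0.0]
ft_force: [1.1, -0.1, -0.2]
gripper_width: 0.744
```

```bash
python3 - <<'E'
from h import *
L=[]
P=None
for i in range(12):
    a=snap("scene","e%d"%i)
    g=a[200:260,255:310].astype(int)
    if P is not None:L.append(round(np.abs(g-P).mean(),2))
    P=g
e=[cv2.imread(f"pics/e{i}.png")[200:260,255:310].astype(int) for i in(0,11)]
print(L,"first-last",np.abs(e[0]-e[1]).mean(),bot.get_obs()["ft_force"],bot.get_obs()["ee_pos"])
# other things moved?
d=cv2.absdiff(cv2.imread("pics/e11.png"),cv2.imread("pics/s3.png")).max(2)
cv2.imwrite("pics/end.png",cv2.imread("pics/e11.png")[120:330,180:440].repeat(3,0).repeat(3,1))
E
```

```text
[np.float64(2.37), np.float64(2.39), np.float64(2.48), np.float64(2.44), np.float64(2.45), np.float64(2.42), np.float64(2.42), np.float64(2.46), np.float64(2.44), np.float64(2.46), np.float64(2.44)] first-last 2.4256565656565656 [-0.05646299 -0.29573548 -0.63127164] [0.55530585 0.0516072  0.38700314]
```

View pics/end.png

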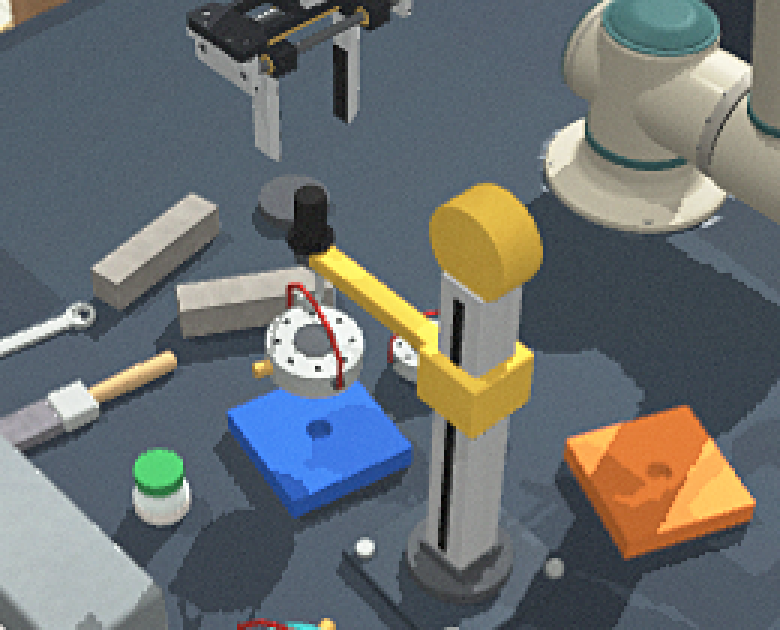

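The cell hangs still; the frame differences are constant noise. The gripper is free above it and nothing else has moved. Hand in.

```bash
python3 -c "
from plant import bot
bot.close_job()"
```

```text
the job is handed in; nothing more can be done
```

The load cell is hanging from the balancer hook, clear of its block, with the arm back at its top stop and the gripper free above it. I handed the job in at about 27 s; no verdict is reported.

- **How it went:** I took the arm by the grip, swung it clear of the bail and drew it down (about 112 mm measured). I then swung the hook in until the shank touched the bail at about 1 N and backed off 2 mm. The arm went up slowly, at no more than 30 mm/s; the hook took about 7 N as it picked up the cell.
- **Last checks:** The final pictures show the cell hanging almost level and at rest, with the block's hole open below it. The wrist reads about zero force, and I saw nothing else on the bench moved, judged by eye only.
- **What disagreed:** My first grip position from the top picture was about 8 mm off because of shading; I corrected it with the wrist camera before gripping. The bail touched about 2 mm earlier than the picture had suggested.

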